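# Load the sample tube carrier into the rocking mixer

### The arm

A 6-joint arm with a two-finger parallel gripper is mounted at the origin on the work surface. World frame = base frame: x ahead of the robot, y to its left, z up, the work surface at z = 0. Lengths are in m, angles in rad, forces in N, time in s.
With the tool pointing down it reaches from about 0.35 to 0.725 m from the base axis. Payload 6 kg.
Tool frame: the origin (TCP) lies at the very end of the fingers, on their centre line; the grasp point (between the pads) lies 19 mm behind it (bot.grip_point_offset is the y of the grasp point in the tool frame, in m); y points along the fingers, z is the direction in which the jaws open and shut, and the axes are right-handed (so a half turn about y gives the same grasp; the last joint's range is limited). The gripper opens to 85 mm and grips with 20 to 120 N. Pads are 22 mm wide; open, the fingers measure 114 mm over their backs; the gripper's body (76 mm by 85 mm) begins 54 mm behind the grasp point. The pads swing forward as they close: fully open they stand 13 mm farther back than shut.
Start: joints at [1.619, 0.04, 0.085, 0, -1.615, -0.334], TCP at [0.169, 0.576, 0.231] pointing down, gripper open.
Joint ranges: [-2.56, 2.56], [-1.29, 2.01], [-1.08, 1.49], [-3.29, 1.98], [-2.81, -0.18], [-2.99, 2.99]. Speed limits (rad/s): [2.57, 2.57, 3.01, 3.14, 3.14, 3.14].

### API

Orientations are given as [roll, pitch, yaw] about the fixed x, y, z axes, in that order (R = Rz(yaw) Ry(pitch) Rx(roll)).
In Python, from rig import monitor, eyes, order, bot gives the robot as it stands. The module is installed in compiled form; this text tells all that it offers.
- The arm moves only by the shell command python3 -m jog 'ROWS' [FORCE]. ROWS is JSON, a list of rows, each a list of 7 numbers: the closure, from 0 (fully open) to 1 (shut), then the shift along the tool's x, y, z in cm, then the turn, a rotation vector about the tool's x, y, z in degrees. A call has 1 to 10 rows; each row is the pose to reach, as a shift and turn from the pose measured when the call began, along the tool's axes at that moment; what a row does not reach only later rows make up. A row lasts 1/8 s, in which the tool goes at most 62.5 mm and 10.7 degrees, less where a joint would pass 70% of its speed; a pose out of reach is approached as far as the arm can. A call with a gripper value outside its range is refused whole. The fingers move at their own pace and stop on an object; FORCE is the grip in N (left out, the last holds). Time passes only in rows, so rows that repeat a pose let the fingers close. It gives the time, the measured TCP pose, the force and the opening at its end, in the units of the state.
- monitor.read_state(): the state, without advancing time (a new reading comes with each control period).
- eyes.get_image(name): name is "scene" or "top"; returns the picture (480x640x3 uint8, red, green, blue); there is no depth.
- eyes.calibration(name): a dict with "vfov" (degrees; the focal length in pixels is half the picture's height over the tangent of half this angle, whatever the lens; pixels are square), "cx", "cy" (the principal point, pixels), "rvec" (rotation vector, rad) and "tvec" (3), from world to camera coordinates, as OpenCV has them. Camera axes: x right, y down, z forward; pixel columns grow to the right and rows downward; lengths in m; the calibration is good to about 2 mm. A picture is of the moment at which its call begins. calibration takes no time and is no camera call.
- order.sign_off(): hands the job in, once; it reports no verdict.
The state is a dict: "time_s": time; "q": joint angles; "joint_velocities": joint speeds; "tau": joint torques, N m; "tcp_pos": TCP position; "tool_rot": TCP orientation; "contact_force": force on the tool from outside, world axes, zero at the start; "moment": the same for the moment, N m; "gripper_width": opening from 0.0 (shut) to 1.0 (fully open).
Only numpy, scipy, OpenCV 4.12 (cv2) and the standard library are available. Lean on these libraries where they do the work, as an engineer would, in place of code of your own. Each camera call takes 0.05 s, during which the arm holds its last target.

### The job

Load the carrier that holds the capped sample tubes onto the rocking mixer: hook its tongue under the retaining lip at the low end of the sloping platform, then lower its other end gently, without letting it fall, until it lies flat and fully home in the nest. Then turn the latch by its black post all the way over the carrier's end tab. Leave the empty carrier and everything else on the bench where they stand.

Things in the scene. Friction and masses are not known exactly. Their poses are not given: they have to be found in the camera images.
- full_carrier: The carrier to load: white two-storey rack for 2 x 5 tubes with eight capped tubes fixed in it, 0.18 to 0.29 kg (its look-alike is empty). Origin at the centre of its underside; z up, x along it, toe end at -x, heel at +x. Body 130 long (x -65..65), 46 wide, 60 high, caps to 84. A heel tab, 30 wide and 6 thick, sticks out at base level from x 65 to 78. Stands on the bench.
- carrier_toe (a point): Middle of the lower tip edge of the carrier's toe tongue, at (-78, 0, 0) in the carrier's frame, same axes. The tongue, 30 wide and 6 thick, sticks out at base level from x -78 to -65; it goes under the lip.
- carrier_grip (a point): Centre of the carrier's top deck, at (0, 0, 48) in the carrier's frame, same axes. The deck is a solid band, 36 to 60 above the underside, with flat sides 46 apart (y -23..23): grip across it here. Caps of the tubes rise 24 above the deck's top.
- empty_carrier: The same kind of carrier without tubes (dark open holes in its deck), 60 high, same origin and axes. It may stand nearer or farther than the full one. Leave it alone.
- nest (a point): Centre of the nest floor on the mixer's platform, which the drive holds firmly at a slope of 20 to 28 degrees, low end on the robot's right. z normal to the floor, x up the slope, y across. A seated carrier has its origin here (play +-2 in x, +-3 in y) and the same axes. Side rails 9 high, inner faces at y = +-26, x -58..58. About 125 above the bench; housing 230 x 200, 60 high, under it.
- lip (a point): Middle of the lower inner edge of the retaining lip at the nest's low end, at (-70, 0, 11) in the nest's frame, same axes. The lip's underside is 11 above the nest floor, its top 15, y -30..30; behind it the nest ends at a wall at x = -80 (nest frame).
- heel_block (a point): Middle of the top inner edge of the heel block at the nest's high end, at (80, 0, 7.5) in the nest's frame, same axes. The block, 7.5 high, x 80..106, y -30..30, bounds the nest: the gap from here to the lip's edge is 150, the carrier with tongue and tab 156, so it goes in only toe first, heel raised.
- latch (a joint): Angle (rad) of the turn latch on the heel block. Axis normal to the platform at (92, 0) in the nest's frame. 0 = open: nose to +y, lever with post to -y; turns counter-clockwise seen from above; at 1.57 the nose points down the slope over the heel tab, the lever up the slope; stop at 1.6. Nose 22 long, underside 8.5 above the floor. Stays where left (about 1.5 N at the post).
- latch_post (a point): Top centre of the black round post on the latch's lever: 12 in diameter, 34 from the latch axis, normal to the platform. It rises from the lever's top face (13.5 above the nest floor) to its top, 43 above the floor. Push it or pinch it round.
- bottle: White reagent bottle, 60 diameter, 150 high, origin at its foot. Leave alone.
- beaker: Clear plastic beaker, 68 diameter, 85 high, origin at its foot. Leave alone.
- marker: Marker pen lying on the bench, 130 long, 13 thick. Leave alone.
- tip_box: Grey box with clear lid, 82 x 118 x 69 high, origin at the centre of its underside. Leave alone.
Mind the look-alikes: they are no part of the job. Leave any brown or green look-alike of the full_carrier alone.

How it is judged:
On the way, in this order (a step that is already met when the one before it is completed fails the run):
1. the tongue is hooked under the lip with the heel still raised (x of carrier_toe in the frame of nest between -0.084 and -0.0725 m and z of carrier_toe in the frame of nest between -0.004 and 0.007 m and angle between the z axis of full_carrier and the z axis of nest, either way round above 0.042 rad), for 0.05 s.
2. the carrier lies flat in the nest (z of full_carrier in the frame of nest between -0.003 and 0.003 m and x of full_carrier in the frame of nest between -0.005 and 0.005 m and y of full_carrier in the frame of nest between -0.006 and 0.006 m and angle between the z axis of full_carrier and the z axis of nest, either way round below 0.04 rad), for 0.2 s.
At the end, for the whole second after the job is handed in: The full carrier rests in the nest, its underside within 3 mm of the nest floor and within 0.04 rad of it, its centre within 5 mm along and 6 mm across of the nest centre, its tongue under the lip, and the latch turned past 1.3 rad over the heel tab (all of step 2 and x of carrier_toe in the frame of nest below -0.0725 m and value of joint latch above 1.3 rad and linear speed of full_carrier below 0.02 m/s); the robot touches nothing.
It fails at once if the empty carrier is moved more than 25 mm (distance of empty_carrier from where it was at the start of the episode above 0.025 m).
It fails at once if another thing on the bench is moved more than 25 mm (distance of any of bottle, beaker, marker, tip_box from where it was at the start of the episode above 0.025 m).
It fails at once if the carrier falls into the nest instead of being lowered (turns faster than 2.5 rad/s within 110 mm of the nest centre) (distance between full_carrier and nest below 0.11 m and angular speed of full_carrier above 2.5 rad/s).
It also fails if it takes over 61 s, if anything falls off the work surface, if the arm or the gripper's body presses on something with over 40 N, if the wrist force passes 120 N, or if a joint passes its speed limit or range.

## Working session

There is one attempt and no reset: what is moved stays moved. The work goes in short steps, Python scripts to look and compute and a shell command to move; the robot and the scene stay as the last step left them, time stands still between calls to the robot, and variables do not carry over. Pictures are saved under pics/ and viewed, and the job is handed in when it is done.

```bash
mkdir -p pics; ls
python3 - <<'E'
from rig import monitor, eyes, order, bot
import cv2
s=monitor.read_state(); print(s); print(bot.grip_point_offset, [a for a in dir(bot) if a[0]!='_'])
for n in("scene","top"):
    print(n,eyes.calibration(n)); cv2.imwrite(f"pics/{n}0.png",eyes.get_image(n)[:,:,::-1])
E
```

```text
pics
{'time_s': 0.0, 'q': array([ 1.61869762e+00,  4.08318980e-02,  8.38265945e-02, -4.69214264e-04,
       -1.61551342e+00, -3.33690435e-01]), 'joint_velocities': array([-7.42683699e-04,  7.61372750e-04,  4.52692160e-05,  6.30209490e-04,
       -7.05932784e-04,  2.06173347e-03]), 'tau': array([ 1.79569779e-03, -3.68217373e+01,  3.47422600e+01,  6.93231493e+00,
       -5.23600247e-03, -3.99822980e-06]), 'tcp_pos': array([0.1689807 , 0.57537249, 0.23027509]), 'tool_rot': array([-1.56901540e+00,  1.21215859e-04,  2.85582419e+00]), 'contact_force': array([-0.79549684, -0.1414656 ,  0.21494334]), 'moment': array([-0.00370172, -0.00444642, -0.0135929 ]), 'gripper_width': 0.9970754235320429}
-0.0187 ['IKError', 'grip_point_offset']
scene {'vfov': 56.94566369399999, 'cx': 317.26738542710495, 'cy': 244.9968452921312, 'rvec': array([ 2.37311938,  1.05408642, -0.30614411]), 'tvec': array([-0.24579968, -0.2911276 ,  1.18180968])}
top {'vfov': 52.646625828984035, 'cx': 320.8480909089711, 'cy': 239.75794275789366, 'rvec': array([ 2.16009393, -2.1520807 ,  0.11011449]), 'tvec': array([-0.0904723 ,  0.50650048,  0.9856212 ])}
```

View pics/scene0.png

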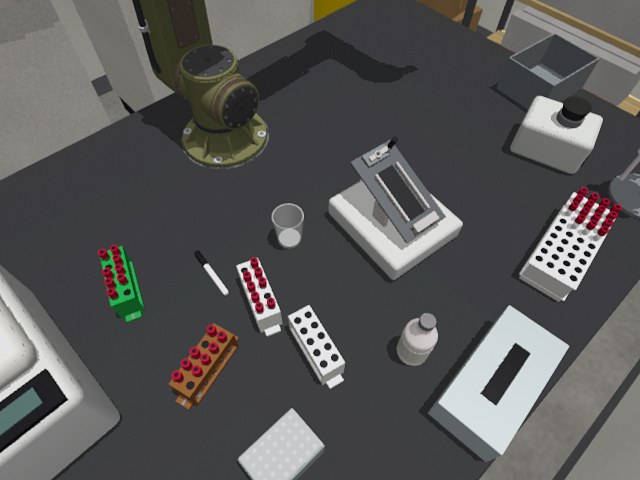

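View pics/top0.png

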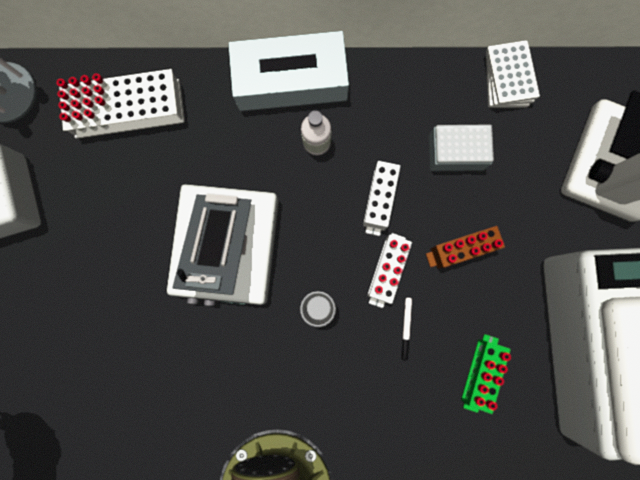

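```bash
cat > h.py <<'E'
import numpy as np, cv2
from rig import monitor, eyes
from scipy.spatial.transform import Rotation as Ro
def cam(n):
    c=eyes.calibration(n); f=240/np.tan(np.radians(c['vfov'])/2)
    K=np.array([[f,0,c['cx']],[0,f,c['cy']],[0,0,1]]); R=cv2.Rodrigues(np.array(c['rvec']))[0]; return K,R,np.array(c['tvec'])
def proj(n,P):
    K,R,t=cam(n); p=(np.atleast_2d(P)@R.T+t)@K.T; return p[:,:2]/p[:,2:]
def ray(n,u,v):
    K,R,t=cam(n); d=R.T@np.linalg.inv(K)@np.array([u,v,1.]); return -R.T@t,d/np.linalg.norm(d)
def atz(n,u,v,z):
    o,d=ray(n,u,v); return o+d*(z-o[2])/d[2]
def tri(a,b):
    o1,d1=ray("scene",*a);o2,d2=ray("top",*b)
    A=np.stack([d1,-d2],1); s=np.linalg.lstsq(A,o2-o1,rcond=None)[0]
    p,q=o1+s[0]*d1,o2+s[1]*d2; return (p+q)/2,np.linalg.norm(p-q)
def crop(n,u0,v0,w,h,k,name,img=None):
    im=eyes.get_image(n)[:,:,::-1] if img is None else img
    cv2.imwrite(name,cv2.resize(im[v0:v0+h,u0:u0+w],None,fx=k,fy=k,interpolation=cv2.INTER_CUBIC))
E
python3 - <<'E'
from h import *
for n in("scene","top"):
    K,R,t=cam(n);print(n,-R.T@t,R[2]); print(proj(n,[[0,0,0],[.169,.576,.231],[.5,0,0],[.5,.2,.0]]))
a=cv2.imread("pics/scene0.png");b=cv2.imread("pics/top0.png")
crop("",225,240,130,150,4,"pics/cs.png",a);crop("",355,150,100,160,4,"pics/ct.png",b)
crop("",320,130,150,150,4,"pics/ms.png",a);crop("",155,175,140,140,4,"pics/mt.png",b)
E
```

```text
scene [ 0.82022949 -0.41667076  0.83394   ] [-0.40085495  0.36841235 -0.83880132]
[[225.22839443 135.98494342]
 [432.76463842  -3.08698079]
 [357.81373781 254.24793592]
 [417.14549294 206.51191233]]
top [ 0.39051189 -0.10190444  1.03599859] [ 0.11469268  0.01312877 -0.99331426]
[[276.31915601 489.04890658]
 [-93.32478299 432.04267047]
 [279.80182268 244.31842987]
 [187.12271832 244.03224122]]
```

View pics/cs.png

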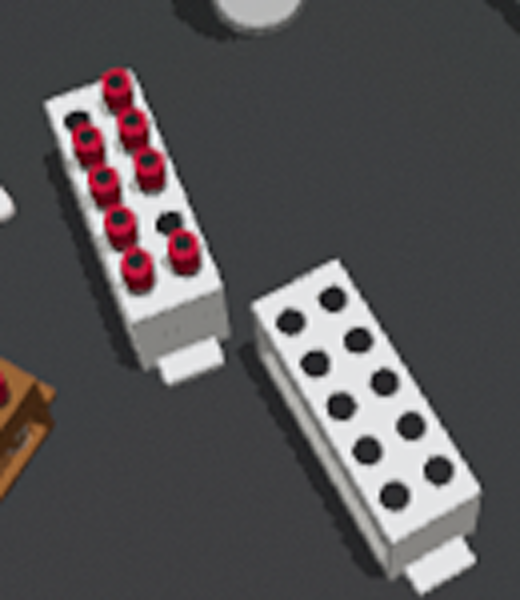

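View pics/ct.png

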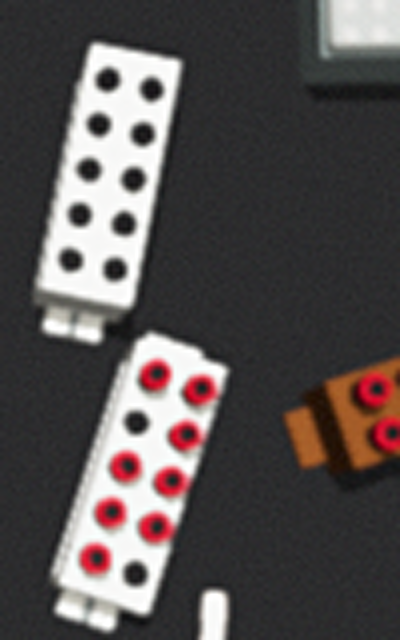

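View pics/ms.png

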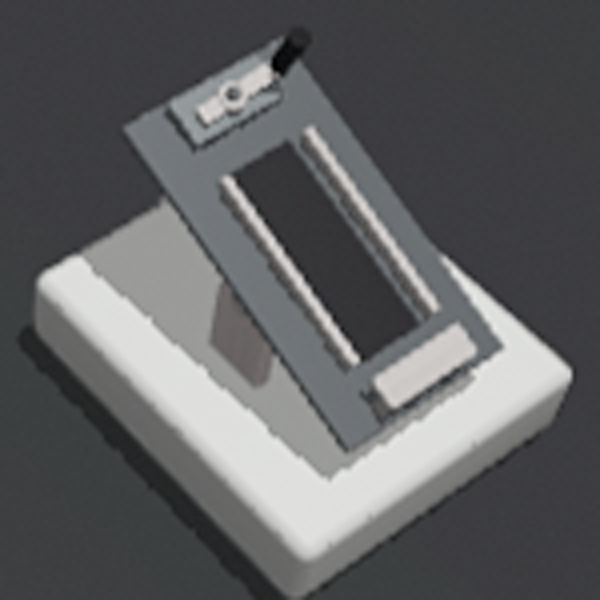

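View pics/mt.png

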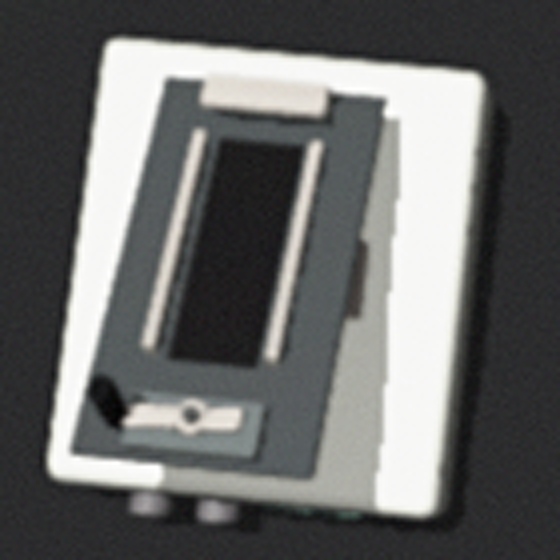

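Run:
```python
from h import *
a=cv2.imread("pics/scene0.png");b=cv2.imread("pics/top0.png")
A=[a[310:345,250:290],a[365:400,315:355],a[380:415,165:205],a[295:330,115:155]]
B=[b[285:315,360:400],b[215:245,355:395],b[240:270,420:460],b[395:425,455:495]]
C=[b[225:255,380:420],b[150:180,370:410],b[220:250,480:520],b[325:355,470:510]]
f=lambda L:np.hstack([cv2.resize(x,(200,x.shape[0]*5),interpolation=cv2.INTER_CUBIC) for x in L])
im=np.vstack([f(A),f(B),f(C)]);im=np.clip((im/255.)**.7*255,0,255).astype('u1');cv2.imwrite("pics/tabs.png",im)
```

```text
(no output)
```

View pics/tabs.png

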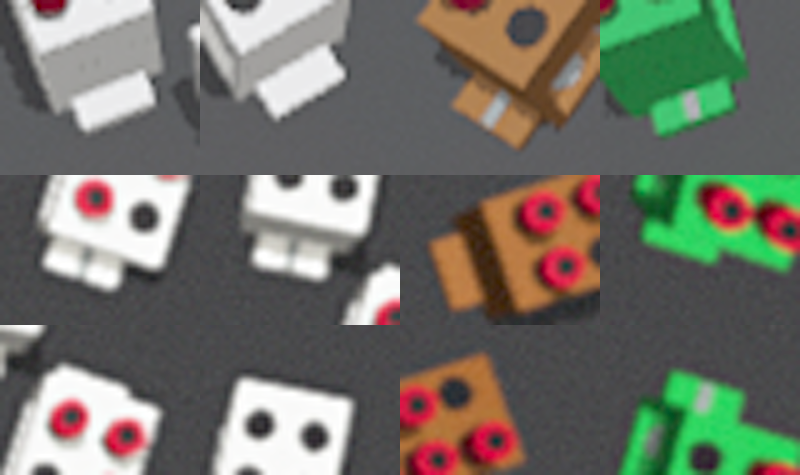

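Run:
```python
from h import *
a=cv2.imread("pics/scene0.png");b=cv2.imread("pics/top0.png")
g=lambda x:np.clip((x/255.)**.7*255,0,255).astype('u1')
crop("",345,130,75,60,10,"pics/m1.png",g(a));crop("",385,180,75,60,10,"pics/m2.png",g(a))
crop("",170,235,75,60,10,"pics/m3.png",g(b));crop("",185,185,75,60,10,"pics/m4.png",g(b))
```

```text
(no output)
```

View pics/m1.png

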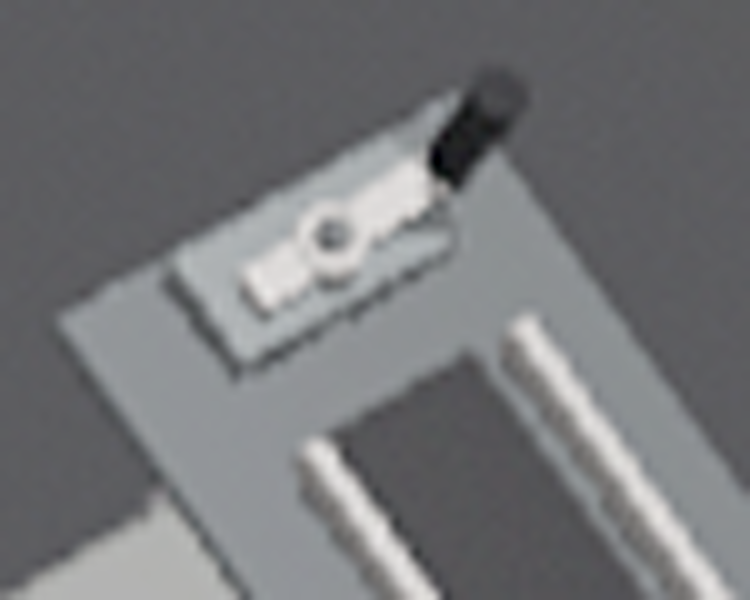

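View pics/m2.png

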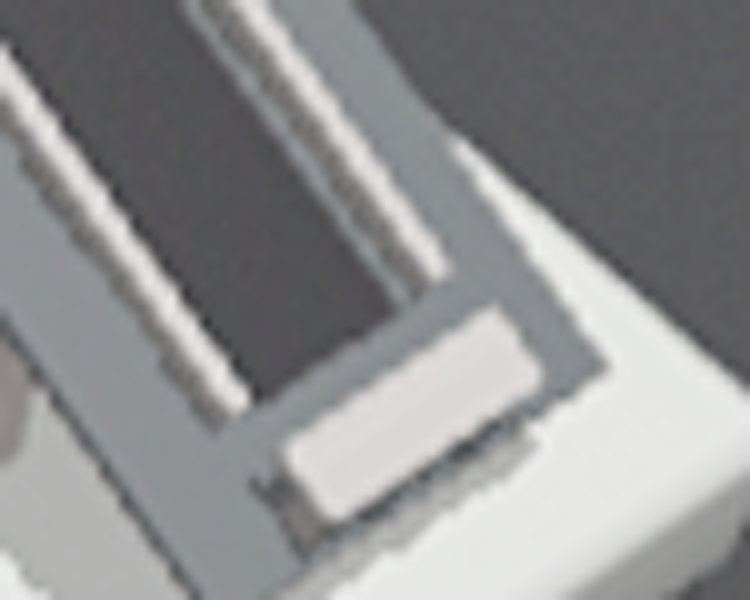

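View pics/m3.png

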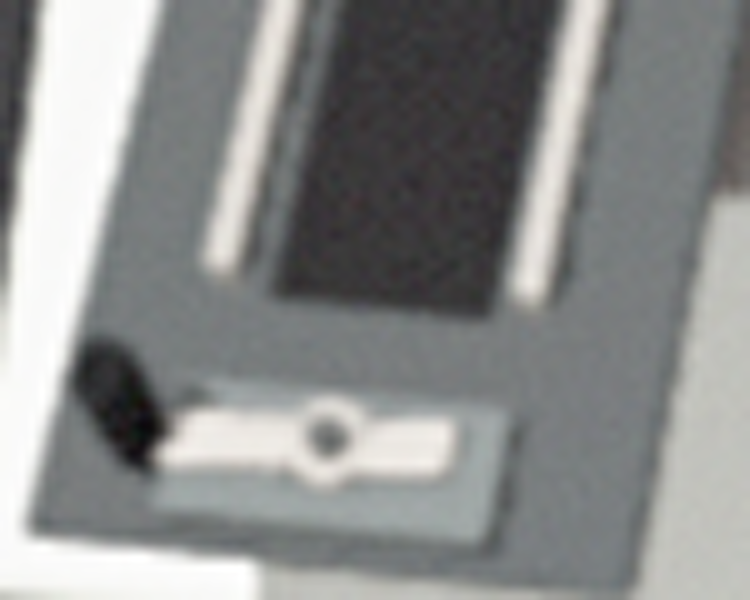

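View pics/m4.png

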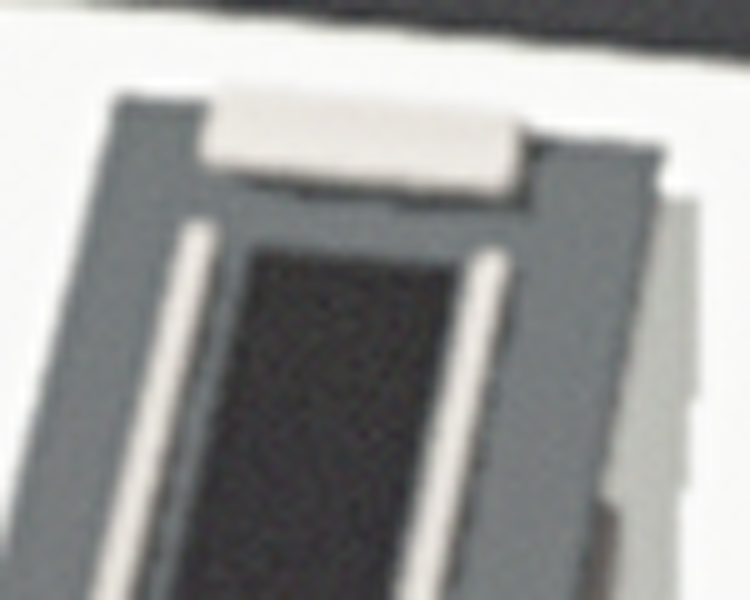

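```bash
cat > fit.py <<'E'
from h import *
from scipy.optimize import least_squares
off={'m1':("scene",345,130),'m2':("scene",385,180),'m3':("top",170,235),'m4':("top",185,185)}
L=[('m1',332,237,92,0,13.5,0),('m3',328,437,92,0,13.5,0),('m1',505,92,92,-34,43,0),('m3',100,368,92,-34,43,0),
('m2',285,450,-70,30,15,0),('m2',492,308,-70,-30,15,0),('m4',203,163,-70,-30,15,0),('m4',522,193,-70,30,15,0),
('m1',525,322,58,-26,9,-1),('m1',318,445,58,26,9,1),('m2',437,272,-58,-26,9,-1),('m2',238,408,-58,26,9,1),
('m3',222,268,58,-26,9,-1),('m3',530,300,58,26,9,1),('m4',202,225,-58,-26,9,-1),('m4',490,255,-58,26,9,1),
('m1',240,365,80,30,7.5,0),('m1',175,265,106,30,7.5,0),('m3',515,408,80,30,7.5,0),('m3',490,545,106,30,7.5,0),('m3',155,510,106,-30,7.5,0)]
def RN(p): return Ro.from_euler('ZYX',[p[3],p[4],0]).as_matrix()
def res(p):
    out=[]
    for c,U,V,x,y,z,s in L:
        n,u0,v0=off[c]; P=np.array(p[:3])+RN(p)@np.array([x,y+s*p[5]*1000,z])/1000
        out.append(proj(n,P)[0]-[u0+(U+.5)/10-.5,v0+(V+.5)/10-.5])
    return np.array(out)
if __name__=="__main__":
    r=least_squares(lambda p:res(p).ravel(),[.5,.17,.12,3.0,-.4,.002],loss='soft_l1')
    print(r.x,np.degrees(r.x[3:5])); print(np.round(res(r.x),1).tolist())
    np.save("nest.npy",r.x)
E
python3 fit.py
```

```text
[ 4.99799421e-01  1.12531676e-01  1.23431465e-01  3.04521142e+00
 -3.69290039e-01  2.44629345e-03] [174.47776192 -21.15876068]
[[0.2, 0.2], [0.4, 0.8], [0.6, 0.9], [0.6, -0.9], [-0.2, -0.1], [0.5, -0.0], [0.1, -0.3], [-1.1, -0.3], [-0.3, -0.1], [-0.2, -0.3], [0.7, 0.2], [0.4, -0.2], [0.0, 0.0], [0.0, -0.0], [0.3, 0.5], [0.5, 0.3], [0.7, -0.3], [0.0, -0.4], [0.2, 0.6], [-0.2, 0.2], [0.1, 0.3]]
```

Run:
```python
from h import *
a=cv2.imread("pics/scene0.png");b=cv2.imread("pics/top0.png")
g=lambda x:np.clip((x/255.)**.7*255,0,255).astype('u1')
crop("",230,250,60,90,6,"pics/f1.png",g(a));crop("",360,225,60,90,6,"pics/f2.png",g(b))
x=np.hstack([cv2.imread("pics/f1.png"),cv2.imread("pics/f2.png")]);cv2.imwrite("pics/f.png",x)
```

```text
(no output)
```

View pics/f.png

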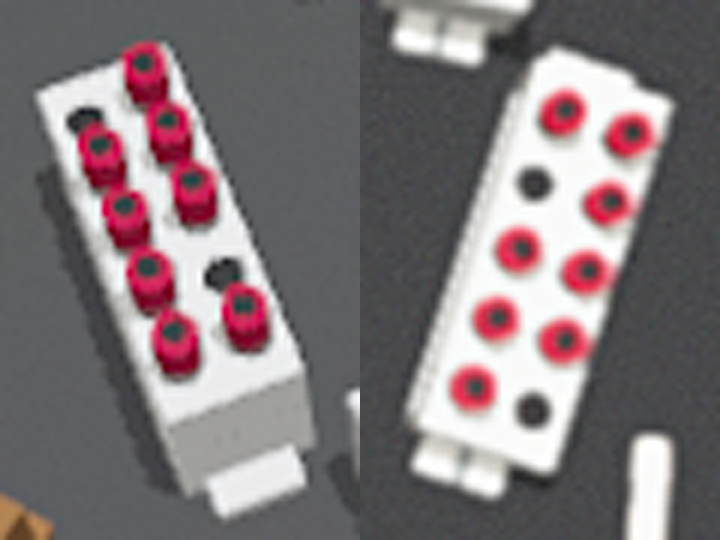

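Run:
```python
from h import *
from scipy.optimize import least_squares
L=[("scene",38,93,65,23,60),("scene",167,42,65,-23,60),("scene",302,367,-65,-23,60),("scene",172,425,-65,23,60),
("top",195,473,65,23,60),("top",52,425,65,-23,60),("top",312,103,-65,23,60),("top",52,475,78,-15,3),("top",140,498,78,15,3),("scene",222,518,-78,15,3),("scene",305,487,-78,-15,3)]
off={"scene":(230,250),"top":(360,225)}
def res(p):
    R=Ro.from_euler('z',p[2]).as_matrix()
    return np.array([proj(n,np.array([p[0],p[1],0])+R@np.array([x,y,z])/1000)[0]-[off[n][0]+(U+.5)/6-.5,off[n][1]+(V+.5)/6-.5] for n,U,V,x,y,z in L])
r=least_squares(lambda p:res(p).ravel(),[.45,-.15,3.],loss='soft_l1')
print(r.x,np.degrees(r.x[2]));print(np.round(res(r.x),1).tolist());np.save("car.npy",r.x)
# neighbours
for n,px,z in(("top",(318,308),.085),("top",(408,300),.01),("top",(405,355),.01),("top",(428,258),.0),("top",(374,233),.0),("top",(388,232),.06)): print(px,atz(n,*px,z))
s=monitor.read_state();print(Ro.from_euler('xyz',s['tool_rot']).as_matrix())
```

```text
[ 0.44514743 -0.23001261  2.81388574] 161.22377689370762
[[0.3, -0.2], [0.3, 0.7], [0.4, 0.2], [-0.8, -0.6], [-0.3, -0.1], [1.6, 0.3], [0.2, 0.2], [0.9, -0.9], [-0.3, -0.1], [-0.0, -0.3], [0.4, -0.8]]
(318, 308) [ 0.36688417 -0.08439647  0.085     ]
(408, 300) [ 0.38251512 -0.27145182  0.01      ]
(405, 355) [ 0.26960575 -0.26344193  0.01      ]
(428, 258) [ 0.47161531 -0.31713906  0.        ]
(374, 233) [ 0.52510279 -0.20245496  0.        ]
(388, 232) [ 0.5194297  -0.22496936  0.06      ]
[[-9.59462192e-01 -3.27701416e-04 -2.81837178e-01]
 [ 2.81837342e-01 -1.55515974e-03 -9.59460939e-01]
 [-1.23885123e-04 -9.99998737e-01  1.58447547e-03]]
```

```bash
cat >> h.py <<'E'
M=np.array([[1,0,0],[0,0,1],[0,-1,0.]])  # columns: tool x=x, y=-z, z=y  in object axes
def tool():
    s=monitor.read_state(); return s,np.array(s['tcp_pos']),Ro.from_euler('xyz',s['tool_rot']).as_matrix()
def delta(P,R):
    s,p,R0=tool(); d=R0.T@(P-p)*100; w=Ro.from_matrix(R0.T@R).as_rotvec(degrees=True)
    print("t%.2f shift cm"%s['time_s'],np.round(d,2),"rot deg",np.round(w,2)); return d,w
E
python3 - <<'E'
from h import *
c=np.load("car.npy");R=Ro.from_euler('z',c[2]).as_matrix()@M
delta(np.array([.47,.15,.30]),R);delta(np.array([c[0],c[1],.2]),R)
E
```

```text
t0.10 shift cm [-40.87  -6.91  32.34] rot deg [-0.09  2.41 -0.01]
t0.10 shift cm [-49.2    3.15  69.49] rot deg [-0.09  2.41 -0.01]
```

Things that could be taken for the full carrier in the top view:
- (390,270): white, with 8 red caps.
- (382,198): white, with open holes.
- (466,246): brown.
- (487,373): green.
- (118,102): large white rack.

I choose (390,270). The close crop shows a 2x5 deck with eight caps.

```bash
python3 -m jog '[[0,-6,-1,5,0,0,0],[0,-12,-2,10,0,1,0],[0,-18,-3,15,0,2,0],[0,-24,-4,20,0,2.4,0],[0,-30,-5,25,0,2.4,0],[0,-36,-6,30,0,2.4,0],[0,-41,-7,34,0,2.4,0],[0,-43,-5,39,0,2.4,0],[0,-44,-3,44,0,2.4,0],[0,-46,-1,50,0,2.4,0]]'
python3 - <<'E'
from h import *
c=np.load("car.npy");R=Ro.from_euler('z',c[2]).as_matrix()@M
delta(np.array([c[0],c[1],.15]),R)
E
```

```text
time_s: 1.35
tcp_pos: [0.4593, 0.0364, 0.2584]
tool_rot: [-1.569, 0.0, 2.814]
contact_force: [1.5, 0.3, -0.6]
gripper_width: 0.998
t1.35 shift cm [-7.23 10.88 25.67] rot deg [-0.08  0.   -0.01]
```

```bash
python3 -m jog '[[0,-1,1,6,0,0,0],[0,-3,3,12,0,0,0],[0,-5,5,18,0,0,0],[0,-7,8,24,0,0,0],[0,-7.2,10.9,25.7,0,0,0],[0,-7.2,10.9,25.7,0,0,0],[0,-7.2,10.9,25.7,0,0,0]]'
python3 - <<'E'
from h import *
c=np.load("car.npy");R=Ro.from_euler('z',c[2]).as_matrix()@M
delta(np.array([c[0],c[1],.029]),R)
b=eyes.get_image("top")[:,:,::-1];a=eyes.get_image("scene")[:,:,::-1]
cv2.imwrite("pics/h1.png",np.hstack([cv2.resize(a[200:360,180:380],None,fx=2,fy=2.5),cv2.resize(b[160:320,310:510],None,fx=2,fy=2.5)]))
E
```

```text
time_s: 2.22
tcp_pos: [0.4449, -0.2303, 0.1504]
tool_rot: [-1.569, 0.001, 2.814]
contact_force: [-0.2, -0.7, 0.7]
gripper_width: 1.001
t2.23 shift cm [-1.000e-02  1.214e+01 -5.000e-02] rot deg [-0.1  -0.01 -0.04]
```

View pics/h1.png

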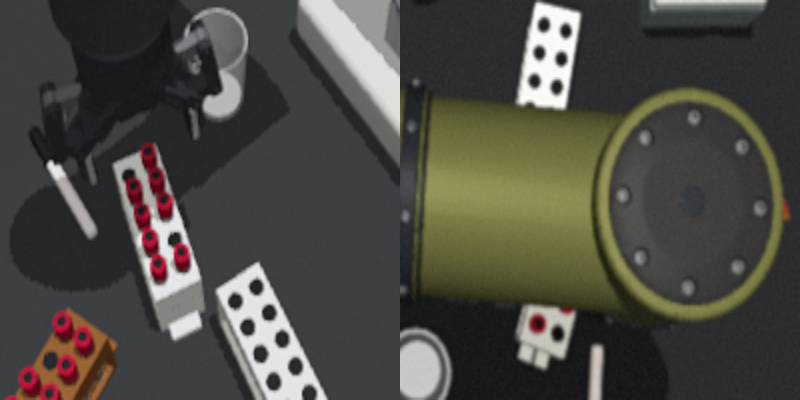

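```bash
python3 -m jog '[[0,0,4,0,0,0,0],[0,0,8,0,0,0,0],[0,0,10.5,0,0,0,0],[0,0,12.1,0,0,0,0],[0,0,12.1,0,0,0,0],[0.3,0,12.1,0,0,0,0],[0.6,0,12.1,0,0,0,0],[0.7,0,12.1,0,0,0,0],[0.7,0,12.1,0,0,0,0],[0.7,0,12.1,0,0,0,0]]' 50
python3 -m jog '[[0.7,0,0,0,0,0,0],[0.7,0,0,0,0,0,0]]' 60
python3 - <<'E'
from h import *
a=eyes.get_image("scene")[:,:,::-1]
crop("",210,200,130,150,4,"pics/g1.png",a);print(monitor.read_state()['contact_force'])
E
```

```text
time_s: 3.58
tcp_pos: [0.4466, -0.2302, 0.0316]
tool_rot: [-1.569, 0.005, 2.815]
contact_force: [-0.9, -0.0, 6.6]
gripper_width: 0.526
time_s: 3.82
tcp_pos: [0.4466, -0.2302, 0.0317]
tool_rot: [-1.57, 0.005, 2.815]
contact_force: [-0.7, 0.3, 2.2]
gripper_width: 0.525
[-0.61979482 -0.08799558  2.68971226]
```

View pics/g1.png

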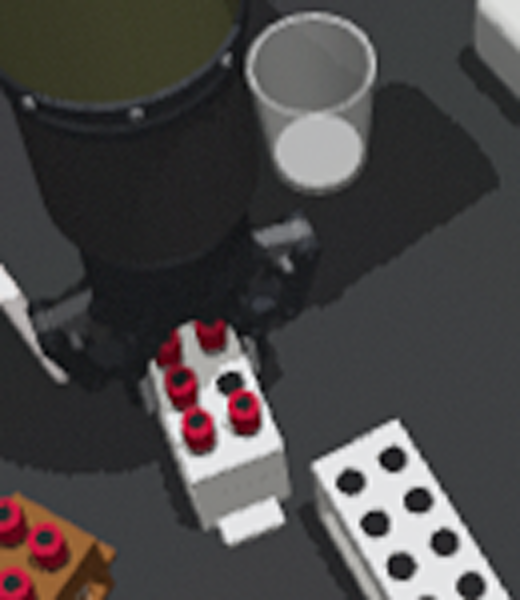

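```bash
python3 - <<'E'
from h import *
c=np.load("car.npy");s,p,R0=tool()
Rc=Ro.from_euler('z',c[2]).as_matrix()
o=np.array([c[0],c[1],0]);rel=R0.T@(o-p);print(rel*1000, Ro.from_matrix(R0.T@Rc@M).as_rotvec(degrees=True))
rel[2]=0 # centred between jaws
np.savez("grip.npz",o=rel,R=R0.T@Rc)
E
python3 -m jog '[[0.7,0,-1,0,0,0,0],[0.7,0,-2,0,0,0,0],[0.7,0,-4,0,0,0,0],[0.7,0,-7,0,0,0,0],[0.7,0,-10,0,0,0,0],[0.7,0,-14,0,0,0,0],[0.7,0,-19,0,0,0,0],[0.7,0,-23,0,0,0,0],[0.7,0,-24,0,0,0,0],[0.7,0,-24,0,0,0,0]]'
python3 - <<'E'
from h import *
a=eyes.get_image("scene")[:,:,::-1]
cv2.imwrite("pics/l1.png",a);print(monitor.read_state()['contact_force'],monitor.read_state()['moment'])
E
```

```text
[ 1.58160886 31.64377047  0.1923894 ] [-0.07404925  0.07455465 -0.26669528]
time_s: 5.12
tcp_pos: [0.4457, -0.2294, 0.2717]
tool_rot: [-1.57, 0.005, 2.815]
contact_force: [-0.5, -0.1, -2.9]
gripper_width: 0.524
[-0.17022679  1.10980604 -1.93386248] [0.02346051 0.00634101 0.00935492]
```

View pics/l1.png

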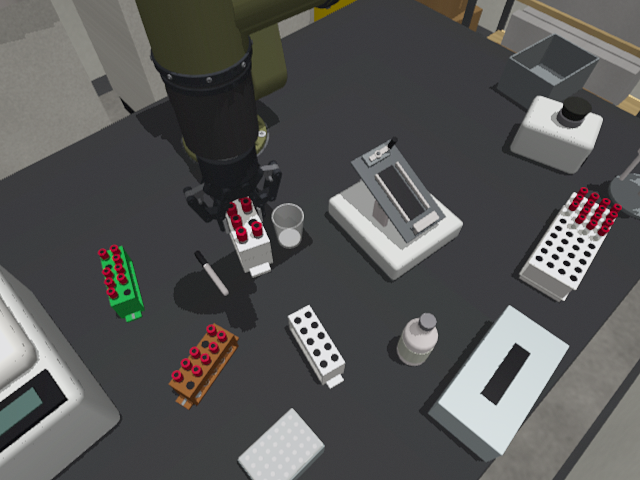

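```bash
cat >> h.py <<'E'
def nestpose():
    p=np.load("nest.npy"); return p[:3],Ro.from_euler('ZYX',[p[3],p[4],0]).as_matrix()
def goal(tx,tz,al,ty=0.,yaw=0.):
    n,Rn=nestpose(); g=np.load("grip.npz")
    Rc=Rn@Ro.from_euler('ZY',[yaw,-al],degrees=True).as_matrix()
    oc=n+Rn@np.array([tx,ty,tz])/1000-Rc@np.array([-.078,0,0])
    Rt=Rc@g['R'].T; P=oc-Rt@g['o']; return P,Rt
def now():
    n,Rn=nestpose(); g=np.load("grip.npz"); s,p,R=tool()
    Rc=R@g['R']; o=p+R@g['o']; toe=Rn.T@(o+Rc@[-.078,0,0]-n)*1000; oo=Rn.T@(o-n)*1000
    e=Ro.from_matrix(Rn.T@Rc).as_euler('ZYX',degrees=True)
    print("t%.2f toe"%s['time_s'],toe.round(1),"org",oo.round(1),"yaw/al/roll",np.round([e[0],-e[1],e[2]],2),"F nest",np.round(Rn.T@s['contact_force'],1),"q",np.round(s['q'],2),"w",round(s['gripper_width'],3))
E
python3 - <<'E'
from h import *
now(); P,R=goal(-60,70,8); print(P); delta(P,R)
E
```

```text
t5.17 toe [ -8.  363.  126.7] org [ 62.8 345.1  99.4] yaw/al/roll [-14.15 -20.47  -5.09] F nest [-0.4 -1.1 -1.9] q [-0.07 -0.22 -0.09  0.   -1.7   1.32] w 0.53
[0.52944556 0.10970853 0.2320001 ]
t5.17 shift cm [  2.91   3.8  -34.8 ] rot deg [  3.31 -13.   -28.92]
```

```bash
python3 -m jog '[[0.7,0,0,-4,0,0,0],[0.7,0,0,-9,0.5,-2,-5],[0.7,1,0,-14,1,-4,-10],[0.7,1,0,-19,1.5,-6,-15],[0.7,2,0,-24,2,-8,-20],[0.7,2,0,-29,2.5,-10,-25],[0.7,2.9,0,-33,3.3,-13,-29],[0.7,2.9,0,-34.8,3.3,-13,-28.9],[0.7,2.9,0,-34.8,3.3,-13,-28.9],[0.7,2.9,0,-34.8,3.3,-13,-28.9]]'
python3 - <<'E'
from h import *
now(); P,R=goal(-60,60,8); delta(P,R)
a=eyes.get_image("scene")[:,:,::-1];b=eyes.get_image("top")[:,:,::-1]
cv2.imwrite("pics/n1.png",a);cv2.imwrite("pics/n1t.png",b)
crop("",310,90,160,150,5,"pics/n1c.png",a)
E
```

```text
time_s: 6.42
tcp_pos: [0.5293, 0.1088, 0.2702]
tool_rot: [-1.57, -0.503, 3.045]
contact_force: [0.6, -0.1, -1.9]
gripper_width: 0.526
t6.42 toe [-46.2   1.  105.7] org [ 31.1   0.9 116.4] yaw/al/roll [-0.06  7.94  0.  ] F nest [-1.3  0.1 -1.5] q [ 0.41  0.31  0.49 -0.28 -2.17  0.96] w 0.526
t6.42 shift cm [-1.98  4.33 -0.1 ] rot deg [ 0.01 -0.06 -0.06]
```

View pics/n1c.png

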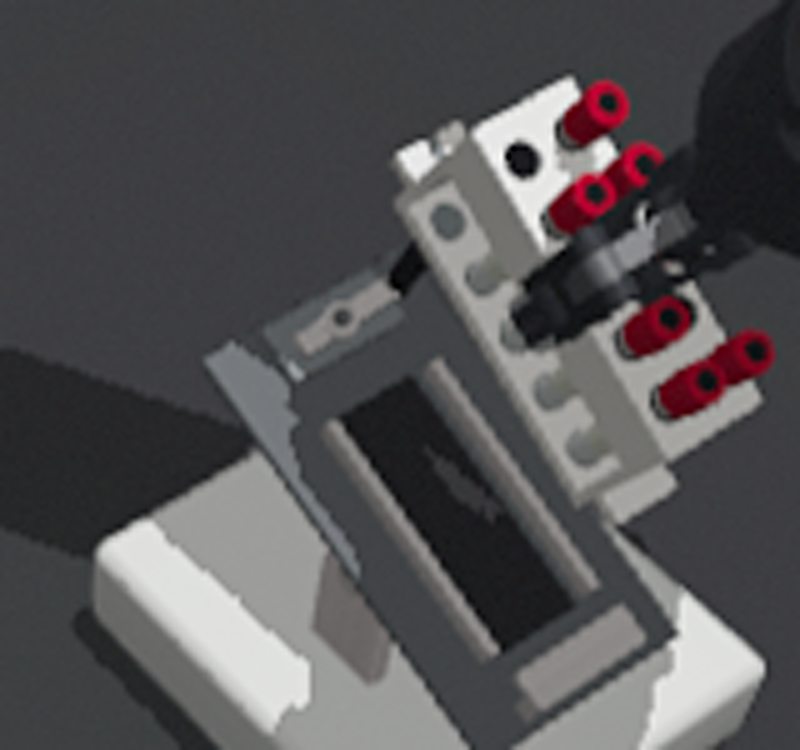

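View pics/n1t.png

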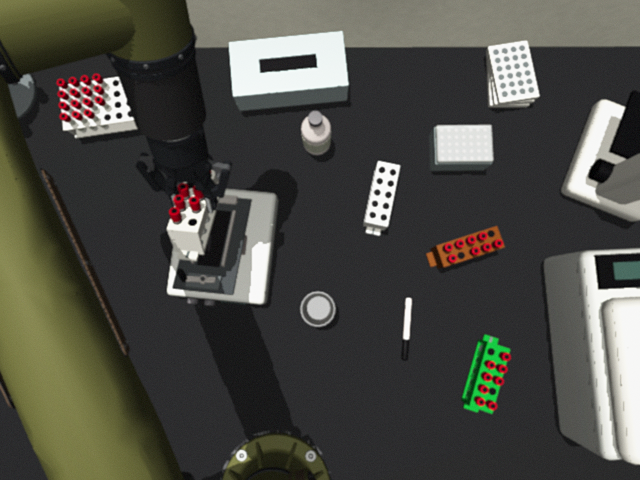

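```bash
cat >> h.py <<'E'
PTS={'h+60':(65,23,60),'t+60':(-65,23,60),'h-60':(65,-23,60),'t-60':(-65,-23,60),'h+0':(65,23,0),'t+0':(-65,23,0),'tip+6':(-78,15,6),'tip-6':(-78,-15,6),'tip+0':(-78,15,0),'tip-0':(-78,-15,0),'tab+6':(78,15,6),'tab-6':(78,-15,6)}
def model(P,R,n,u0,v0,k):
    g=np.load("grip.npz"); Rc=R@g['R']; o=P+R@g['o']
    return {a:(((proj(n,o+Rc@np.array(v)/1000)[0]-[u0,v0]+.5)*k-.5).round(0)) for a,v in PTS.items()}
def overlay(n,img,u0,v0,w,h,k,name):
    s,p,R=tool(); im=cv2.resize(img[v0:v0+h,u0:u0+w],None,fx=k,fy=k,interpolation=cv2.INTER_CUBIC)
    for a,q in model(p,R,n,u0,v0,k).items(): cv2.circle(im,tuple(int(x) for x in q),3,(0,255,0) if '+' in a else (255,255,0),1)
    nn,Rn=nestpose()
    for v in[(-70,30,15),(-70,-30,15),(58,26,9),(58,-26,9),(-58,26,9),(-58,-26,9),(92,0,13.5),(92,-34,43),(80,30,7.5)]:
        q=(proj(n,nn+Rn@np.array(v)/1000)[0]-[u0,v0]+.5)*k-.5; cv2.circle(im,tuple(int(x) for x in q),3,(0,255,255),1)
    cv2.imwrite(name,im)
E
python3 - <<'E'
from h import *
overlay("scene",cv2.imread("pics/n1.png"),310,90,160,150,5,"pics/o1.png")
overlay("top",cv2.imread("pics/n1t.png"),130,150,160,160,5,"pics/o1t.png")
E
```

```text
(no output)
```

View pics/o1.png

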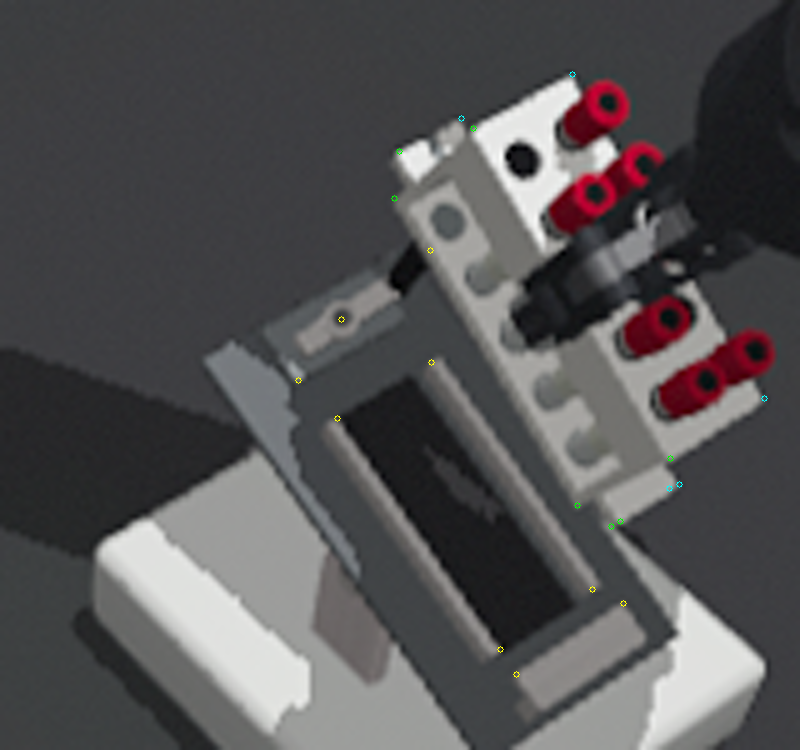

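View pics/o1t.png

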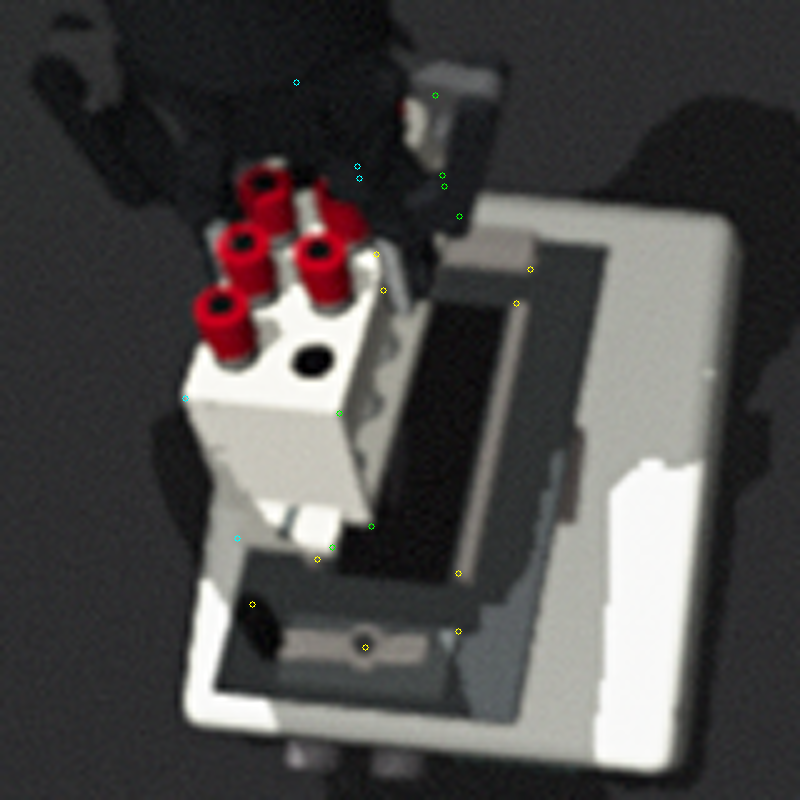

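Run:
```python
from h import *
for a in [(-63,40,8),(-64,12,8)]:
    P,R=goal(*a); delta(P,R)
```

```text
t6.53 shift cm [-2.57  6.32 -0.11] rot deg [ 0.05 -0.06 -0.09]
t6.53 shift cm [-3.04  9.08 -0.11] rot deg [ 0.05 -0.06 -0.09]
```

```bash
python3 -m jog '[[0.7,-1,2,-0.1,0,0,0],[0.7,-2,4,-0.1,0,0,0],[0.7,-2.6,6,-0.1,0,0,0],[0.7,-2.8,7.2,-0.1,0,0,0],[0.7,-3,8.4,-0.1,0,0,0],[0.7,-3,9.1,-0.1,0,0,0],[0.7,-3,9.1,-0.1,0,0,0],[0.7,-3,9.1,-0.1,0,0,0]]'
python3 - <<'E'
from h import *
now()
a=eyes.get_image("scene")[:,:,::-1];b=eyes.get_image("top")[:,:,::-1]
cv2.imwrite("pics/n2.png",a)
overlay("scene",a,330,110,130,120,6,"pics/o2.png")
overlay("top",b,130,150,160,160,5,"pics/o2t.png")
for a in [(-66,4,8),(-66,1.5,8),(-77,1.5,8)]:
    P,R=goal(*a); delta(P,R)
E
```

```text
time_s: 7.52
tcp_pos: [0.5122, 0.1113, 0.1771]
tool_rot: [-1.571, -0.502, 3.046]
contact_force: [0.3, -0.0, -2.1]
gripper_width: 0.528
t7.53 toe [-63.7   0.1  12.7] org [13.5  0.  23.4] yaw/al/roll [-0.05  7.85 -0.06] F nest [-1.  -0.  -1.8] q [ 0.42  0.27  0.26 -0.26 -1.99  1.  ] w 0.528
t7.62 shift cm [-0.34  0.8  -0.01] rot deg [ 0.06 -0.06 -0.14]
t7.62 shift cm [-0.37  1.05 -0.01] rot deg [ 0.06 -0.06 -0.14]
t7.62 shift cm [-1.46  0.91 -0.  ] rot deg [ 0.06 -0.06 -0.14]
```

View pics/o2.png

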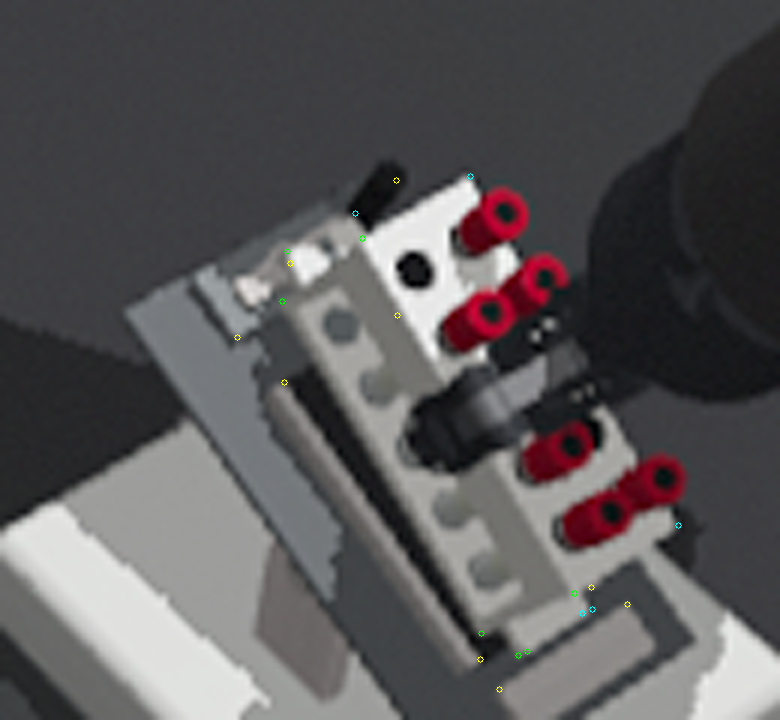

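View pics/o2t.png

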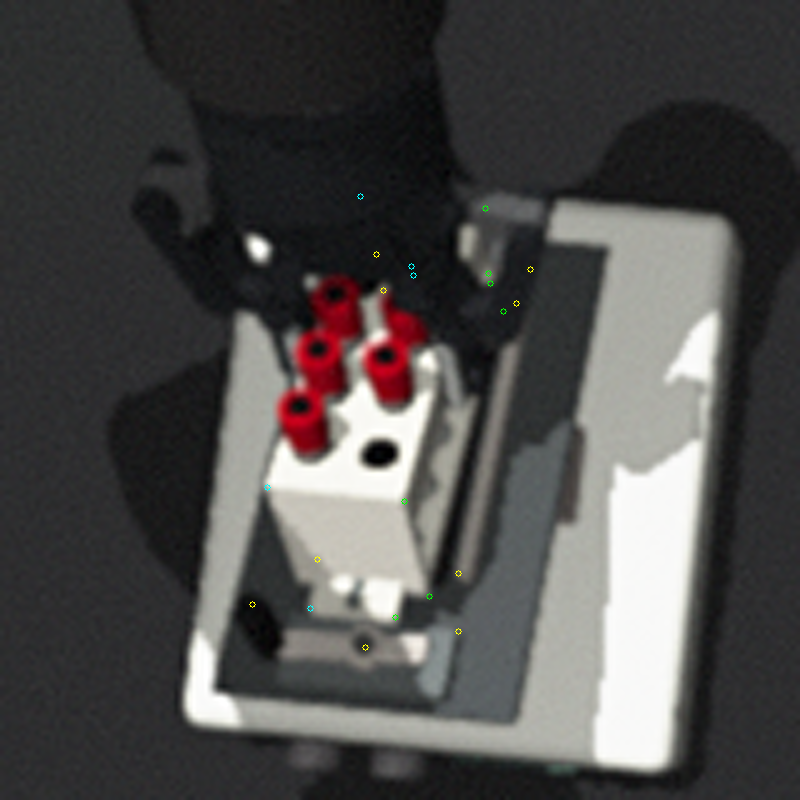

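```bash
python3 -m jog '[[0.7,-0.1,0.4,0,0,0,0],[0.7,-0.3,0.8,0,0,0,0],[0.7,-0.35,0.9,0,0,0,0],[0.7,-0.35,0.9,0,0,0,0]]'
python3 -c "from h import *; now()"
python3 -m jog '[[0.7,0,0.1,0,0,0,0],[0.7,0,0.1,0,0,0,0]]'
python3 -c "from h import *; now()"
python3 -m jog '[[0.7,0,0.1,0,0,0,0],[0.7,0,0.1,0,0,0,0]]'
python3 -c "from h import *; now()"
```

```text
time_s: 8.12
tcp_pos: [0.5108, 0.1114, 0.1672]
tool_rot: [-1.571, -0.502, 3.046]
contact_force: [0.3, -0.5, -2.3]
gripper_width: 0.526
t8.12 toe [-66.1   0.1   3. ] org [11.2  0.  13.7] yaw/al/roll [-0.06  7.88 -0.05] F nest [-1.2  0.4 -2. ] q [ 0.42  0.27  0.24 -0.26 -1.97  1.  ] w 0.526
time_s: 8.38
tcp_pos: [0.5103, 0.1115, 0.1663]
tool_rot: [-1.571, -0.502, 3.046]
contact_force: [-0.7, 0.5, -1.7]
gripper_width: 0.527
t8.38 toe [-65.9   0.1   2. ] org [11.4  0.1 12.7] yaw/al/roll [-0.06  7.87 -0.05] F nest [ 0.1 -0.5 -1.8] q [ 0.42  0.27  0.24 -0.26 -1.97  1.  ] w 0.527
time_s: 8.62
tcp_pos: [0.5099, 0.1115, 0.1655]
tool_rot: [-1.571, -0.502, 3.046]
contact_force: [0.4, 0.1, -2.3]
gripper_width: 0.535
t8.62 toe [-65.8   0.1   1.1] org [11.5  0.1 11.8] yaw/al/roll [-0.06  7.86 -0.05] F nest [-1.2 -0.2 -2. ] q [ 0.42  0.27  0.23 -0.26 -1.97  1.  ] w 0.535
```

```bash
for i in 1; do python3 -m jog '[[0.7,0,0.1,0,0,0,0],[0.7,0,0.1,0,0,0,0]]' >/dev/null
python3 -c "from h import *; now()"; done
python3 -m jog '[[0.7,0,0.1,0,0,0,0],[0.7,0,0.1,0,0,0,0]]' >/dev/null
python3 -c "from h import *; now()"
```

```text
t8.88 toe [-65.7   0.1   0.8] org [11.6  0.1 11.4] yaw/al/roll [-0.05  7.81 -0.06] F nest [-0.5 -1.   1.8] q [ 0.42  0.27  0.23 -0.26 -1.97  1.  ] w 0.53
t9.12 toe [-65.6   0.1   0.6] org [11.7  0.1 11.1] yaw/al/roll [-0.04  7.73 -0.07] F nest [ 1.8 -0.5  4.6] q [ 0.42  0.27  0.23 -0.26 -1.97  1.  ] w 0.532
```

```bash
python3 -m jog '[[0.7,0,-0.18,0,0,0,0],[0.7,0,-0.18,0,0,0,0],[0.7,-0.2,-0.21,0,0,0,0],[0.7,-0.4,-0.24,0,0,0,0],[0.7,-0.4,-0.24,0,0,0,0]]' >/dev/null
python3 -c "from h import *; now()"
python3 -m jog '[[0.7,-0.2,-0.03,0,0,0,0],[0.7,-0.4,-0.06,0,0,0,0],[0.7,-0.4,-0.06,0,0,0,0]]' >/dev/null
python3 -c "from h import *; now()"
```

```text
t9.75 toe [-70.    0.2   2. ] org [ 7.3  0.1 12.6] yaw/al/roll [-0.05  7.77 -0.05] F nest [-0.3  0.5 -2.5] q [ 0.42  0.28  0.24 -0.26 -1.97  1.01] w 0.525
t10.12 toe [-74.1   0.2   1.9] org [ 3.2  0.1 12.5] yaw/al/roll [-0.06  7.79 -0.05] F nest [-1.6 -0.5 -2.2] q [ 0.42  0.29  0.25 -0.26 -1.97  1.01] w 0.526
```

```bash
python3 -m jog '[[0.7,-0.2,-0.03,0,0,0,0],[0.7,-0.4,-0.06,0,0,0,0],[0.7,-0.4,-0.06,0,0,0,0]]' >/dev/null
python3 - <<'E'
from h import *
now()
a=eyes.get_image("scene")[:,:,::-1]
overlay("scene",a,330,110,130,120,6,"pics/o3.png")
for t in [(-78,1.5,6),(-78,1.5,4),(-78,1.2,2),(-78,1,0)]:
    P,R=goal(*t); delta(P,R)
E
```

```text
t10.50 toe [-78.3   0.2   1.9] org [-1.   0.2 12.5] yaw/al/roll [-0.07  7.8  -0.05] F nest [-1.  -0.  -1.6] q [ 0.41  0.3   0.26 -0.26 -1.97  1.01] w 0.527
t10.55 shift cm [ 0.11  0.29 -0.02] rot deg [ 0.06 -0.06  1.8 ]
t10.55 shift cm [ 0.21  0.56 -0.02] rot deg [ 0.06 -0.06  3.8 ]
t10.55 shift cm [ 0.3   0.86 -0.02] rot deg [ 0.06 -0.06  5.8 ]
t10.55 shift cm [ 0.38  1.16 -0.02] rot deg [ 0.06 -0.06  7.8 ]
```

View pics/o3.png

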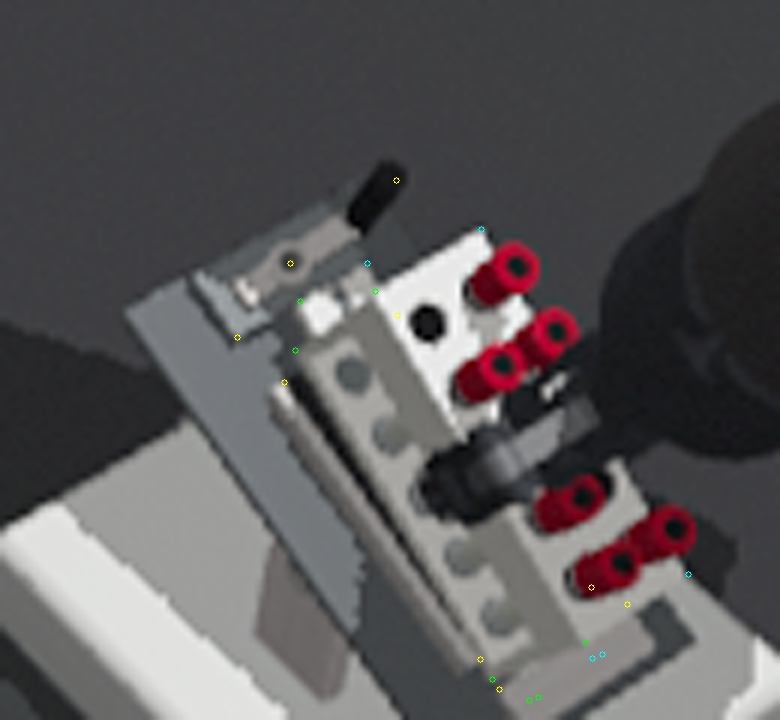

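```bash
python3 -m jog '[[0.7,0.05,0.14,0,0,0,0.9],[0.7,0.11,0.29,0,0,0,1.8],[0.7,0.16,0.42,0,0,0,2.8],[0.7,0.21,0.56,0,0,0,3.8],[0.7,0.21,0.56,0,0,0,3.8]]' >/dev/null
python3 - <<'E'
from h import *
now()
for t in [(-78,1.2,2),(-78,1.2,0.5),(-78,1,0)]:
    P,R=goal(*t); delta(P,R)
E
```

```text
t11.18 toe [-77.7   0.1   1.9] org [0.1 0.1 7.2] yaw/al/roll [-0.04  3.94 -0.06] F nest [-0.9  0.1 -1.8] q [ 0.44  0.23  0.19 -0.23 -1.9   1.01] w 0.528
t11.18 shift cm [ 0.07  0.33 -0.01] rot deg [ 0.06 -0.04  1.94]
t11.18 shift cm [ 0.14  0.53 -0.01] rot deg [ 0.06 -0.03  3.44]
t11.18 shift cm [ 0.17  0.62 -0.01] rot deg [ 0.07 -0.03  3.94]
```

```bash
python3 -m jog '[[0.7,0.02,0.16,0,0,0,0.9],[0.7,0.04,0.31,0,0,0,1.9],[0.7,0.04,0.31,0,0,0,1.9]]' >/dev/null
python3 -c "from h import *; now(); delta(*goal(-78,1,0.5)); delta(*goal(-78,1,0))"
```

```text
t11.55 toe [-78.    0.1   1.4] org [-0.1  0.1  4.1] yaw/al/roll [-0.02  2.01 -0.06] F nest [ 0.2 -0.2 -1.8] q [ 0.45  0.2   0.15 -0.21 -1.86  1.  ] w 0.523
t11.55 shift cm [ 0.08  0.24 -0.01] rot deg [ 0.06 -0.02  1.51]
t11.55 shift cm [ 0.11  0.31 -0.01] rot deg [ 0.06 -0.02  2.01]
```

```bash
python3 -m jog '[[0.7,0.03,0.12,0,0,0,0.8],[0.7,0.06,0.24,0,0,0,1.5],[0.7,0.06,0.24,0,0,0,1.5]]' >/dev/null
python3 -c "from h import *; now()"
python3 -m jog '[[0.7,0.01,0.07,0,0,0,0.5],[0.7,0.01,0.07,0,0,0,0.5]]' >/dev/null
python3 -c "from h import *; now()"
```

```text
t11.93 toe [-78.    0.1   1.2] org [-0.   0.1  1.8] yaw/al/roll [-0.    0.47 -0.06] F nest [-0.7  0.3 -1.6] q [ 0.46  0.17  0.12 -0.2  -1.83  1.  ] w 0.525
t12.18 toe [-78.2   0.1   1.3] org [-0.2  0.1  1.2] yaw/al/roll [ 0.   -0.05 -0.07] F nest [-0.3 -0.5 -2.3] q [ 0.46  0.17  0.11 -0.19 -1.82  1.  ] w 0.532
```

```bash
python3 -m jog '[[0.7,0,0.07,0,0,0,0],[0.7,0,0.07,0,0,0,0]]' >/dev/null
python3 -c "from h import *; now()"
python3 -m jog '[[0.7,0,0.07,0,0,0,0],[0.7,0,0.07,0,0,0,0]]' >/dev/null
python3 -c "from h import *; now()"
python3 -m jog '[[0.7,0,0.07,0,0,0,0],[0.7,0,0.07,0,0,0,0]]' >/dev/null
python3 -c "from h import *; now()"
```

```text
t12.43 toe [-78.2   0.1   1.1] org [-0.2  0.1  1. ] yaw/al/roll [ 0.   -0.09 -0.07] F nest [ 0.3 -0.3  1.6] q [ 0.46  0.16  0.11 -0.19 -1.82  1.  ] w 0.532
t12.68 toe [-78.3   0.    1.2] org [-0.3  0.1  1. ] yaw/al/roll [ 0.02 -0.14 -0.08] F nest [-1.  -0.   4.1] q [ 0.46  0.16  0.1  -0.19 -1.82  1.  ] w 0.529
t12.93 toe [-78.3   0.1   1.3] org [-0.3  0.1  1. ] yaw/al/roll [ 0.02 -0.2  -0.09] F nest [ 1.  -0.5  6.2] q [ 0.46  0.16  0.1  -0.19 -1.82  1.  ] w 0.526
```

Run:
```python
from h import *
a=eyes.get_image("scene")[:,:,::-1]; b=eyes.get_image("top")[:,:,::-1]
overlay("scene",a,330,110,130,120,6,"pics/o4.png");overlay("top",b,150,160,130,130,6,"pics/o4t.png")
```

```text
(no output)
```

View pics/o4.png

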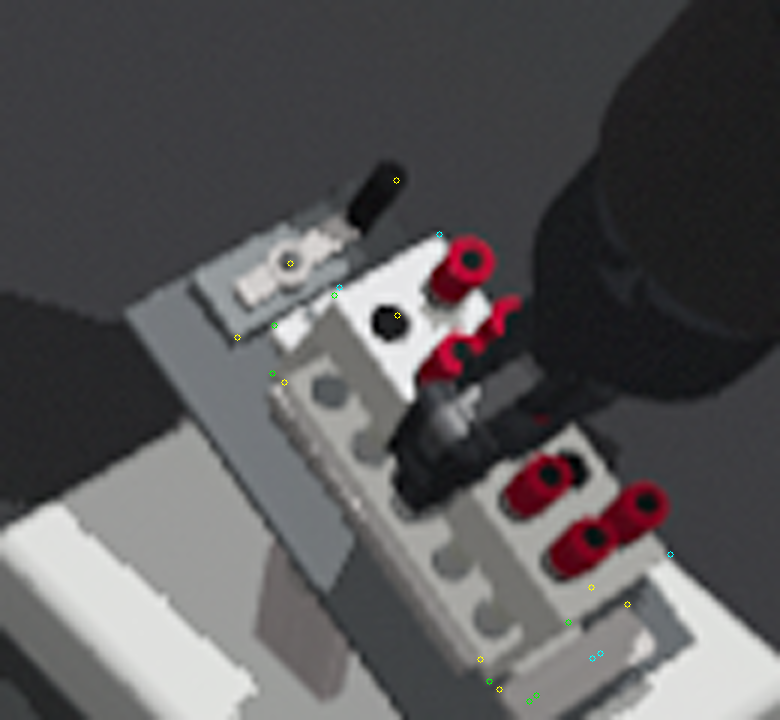

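View pics/o4t.png

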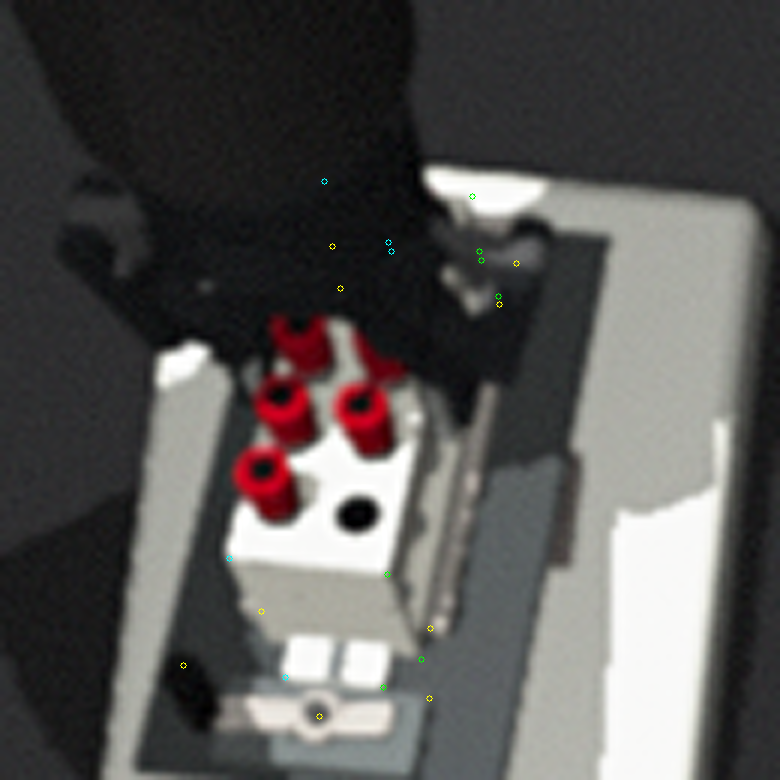

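```bash
python3 -m jog '[[0.6,0,-0.05,0,0,0,0],[0.4,0,-0.05,0,0,0,0],[0.25,0,-0.05,0,0,0,0],[0.2,0,-0.05,0,0,0,0],[0.2,0,-0.05,0,0,0,0],[0.2,0,-0.05,0,0,0,0]]' 
python3 -m jog '[[0.2,0,-1,0,0,0,0],[0.2,0,-3,0,0,0,0],[0.2,0,-6,0,0,0,0],[0.2,0,-9,0,0,0,0],[0.2,0,-12,0,0,0,0],[0.2,0,-12,0,0,0,0]]'
python3 - <<'E'
from h import *
a=eyes.get_image("scene")[:,:,::-1]; b=eyes.get_image("top")[:,:,::-1]
cv2.imwrite("pics/s5.png",a);cv2.imwrite("pics/t5.png",b)
crop("",335,125,110,120,5,"pics/x5.png",a);crop("",155,180,110,120,5,"pics/x5t.png",b)
cv2.imwrite("pics/x5.png",np.hstack([cv2.resize(cv2.imread(f),(400,436)) for f in("pics/x5.png","pics/x5t.png")]))
E
```

```text
time_s: 13.78
tcp_pos: [0.5132, 0.1111, 0.1537]
tool_rot: [-1.572, -0.361, 3.047]
contact_force: [-0.1, -0.0, 0.2]
gripper_width: 0.799
time_s: 14.52
tcp_pos: [0.5567, 0.1068, 0.2688]
tool_rot: [-1.573, -0.356, 3.047]
contact_force: [-0.1, 0.7, -1.3]
gripper_width: 0.8
```

View pics/x5.png

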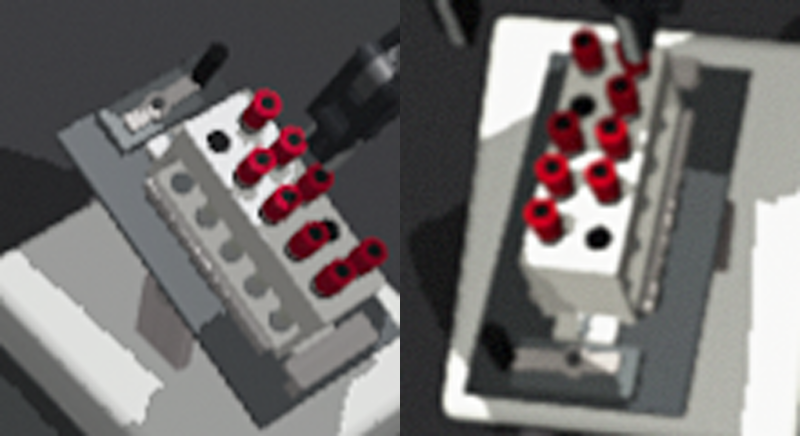

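```bash
cat >> h.py <<'E'
def tg(x,y,z):
    n,Rn=nestpose(); P=n+Rn@np.array([x,y,z-19])/1000; s,p,R=tool()
    print("grasp nest now",np.round(Rn.T@(p-n)*1000+[0,0,19],1),"F",np.round(Rn.T@s['contact_force'],1),"w",round(s['gripper_width'],3),"q",np.round(s['q'],2)); return delta(P,Rn@M)
E
python3 -c "
from h import *
tg(92,-34,130);tg(92,-34,60);tg(92,-34,39)"
```

```text
grasp nest now [ -0.8   0.  172.2] F [-1.  -0.7 -1.5] w 0.801 q [ 0.42  0.27  0.43 -0.2  -2.04  0.99]
t14.62 shift cm [ 9.3   4.14 -3.41] rot deg [ 0.04  0.09 -0.48]
grasp nest now [ -0.8   0.  172.2] F [-1.  -0.7 -1.5] w 0.801 q [ 0.42  0.27  0.43 -0.2  -2.04  0.99]
t14.62 shift cm [ 9.36 11.14 -3.41] rot deg [ 0.04  0.09 -0.48]
grasp nest now [ -0.8   0.  172.2] F [-1.  -0.7 -1.5] w 0.801 q [ 0.42  0.27  0.43 -0.2  -2.04  0.99]
t14.62 shift cm [ 9.38 13.24 -3.41] rot deg [ 0.04  0.09 -0.48]
```

```bash
python3 -m jog '[[0.5,3,0,-1,0,0,-0.5],[0.55,7,0,-2.5,0,0,-0.5],[0.55,9.3,2,-3.4,0,0,-0.5],[0.55,9.3,4,-3.4,0,0,-0.5],[0.55,9.3,7,-3.4,0,0,-0.5],[0.55,9.3,7.5,-3.4,0,0,-0.5],[0.55,9.3,7.5,-3.4,0,0,-0.5]]'
python3 - <<'E'
from h import *
tg(92,-34,39)
a=eyes.get_image("scene")[:,:,::-1]; b=eyes.get_image("top")[:,:,::-1]
cv2.imwrite("pics/x6.png",np.hstack([cv2.resize(a[90:210,330:440],(400,436)),cv2.resize(b[180:300,145:255],(400,436))]))
E
```

```text
time_s: 15.5
tcp_pos: [0.4458, 0.1516, 0.229]
tool_rot: [-1.571, -0.37, 3.047]
contact_force: [0.8, -0.7, 0.8]
gripper_width: 0.446
grasp nest now [ 91.7 -33.7  96.7] F [-0.5  0.7  1.1] w 0.446 q [ 0.57  0.01  0.09 -0.24 -1.94  0.85]
t15.50 shift cm [ 0.03  5.77 -0.03] rot deg [0.   0.09 0.02]
```

View pics/x6.png

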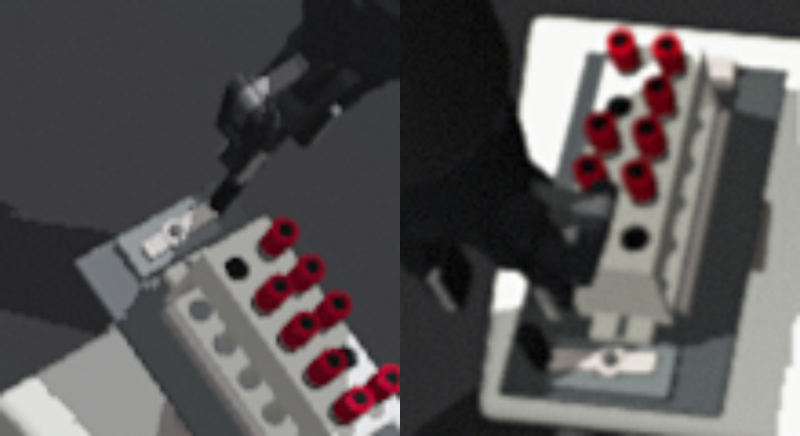

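```bash
python3 -m jog '[[0.55,0,2,0,0,0,0],[0.55,0,3.5,0,0,0,0],[0.55,0,4.7,0,0,0,0],[0.55,0,5.7,0,0,0,0],[0.55,0,5.7,0,0,0,0]]'
python3 -c "
from h import *
tg(92,-34,39)"
python3 -m jog '[[0.8,0,0,0,0,0,0],[1,0,0,0,0,0,0],[1,0,0,0,0,0,0],[1,0,0,0,0,0,0],[1,0,0,0,0,0,0]]' 25
python3 - <<'E'
from h import *
tg(92,-34,39)
a=eyes.get_image("scene")[:,:,::-1]; b=eyes.get_image("top")[:,:,::-1]
cv2.imwrite("pics/x7.png",np.hstack([cv2.resize(a[90:210,330:440],(400,436)),cv2.resize(b[180:300,145:255],(400,436))]))
E
```

```text
time_s: 16.23
tcp_pos: [0.4255, 0.1537, 0.176]
tool_rot: [-1.572, -0.369, 3.047]
contact_force: [-0.7, -0.0, 0.6]
gripper_width: 0.443
grasp nest now [ 91.6 -33.8  39.9] F [0.9 0.1 0.3] w 0.443 q [ 0.59 -0.04 -0.05 -0.24 -1.84  0.85]
t16.23 shift cm [ 0.04  0.09 -0.02] rot deg [ 0.03  0.09 -0.  ]
time_s: 16.85
tcp_pos: [0.4258, 0.1537, 0.1764]
tool_rot: [-1.572, -0.368, 3.047]
contact_force: [0.9, 0.1, 3.1]
gripper_width: 0.127
grasp nest now [ 91.5 -33.8  40.4] F [ 0.3 -0.2  3.2] w 0.127 q [ 0.59 -0.04 -0.05 -0.24 -1.84  0.85]
t16.85 shift cm [ 0.05  0.14 -0.02] rot deg [ 0.04  0.09 -0.05]
```

View pics/x7.png

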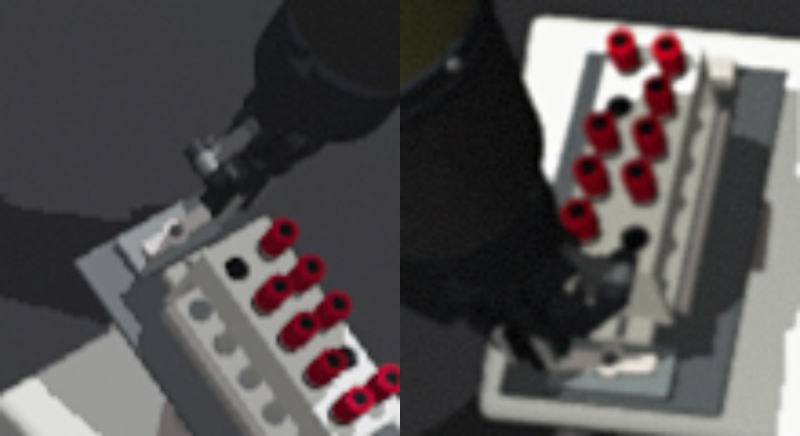

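```bash
python3 -m jog '[[1,0.3,0.01,0,0,0,0],[1,0.6,0,0.05,0,0,0],[1,0.88,0,0.12,0,0,0],[1,1.3,0,0.26,0,0,0],[1,1.7,0,0.46,0,0,0],[1,2.07,0,0.7,0,0,0],[1,2.4,0,1,0,0,0],[1,2.4,0,1,0,0,0]]'
python3 -c "
from h import *
tg(116,-24,39);tg(126,0,39)"
```

```text
time_s: 17.95
tcp_pos: [0.4022, 0.1471, 0.1853]
tool_rot: [-1.575, -0.368, 3.049]
contact_force: [1.1, 5.9, 3.5]
gripper_width: 0.126
grasp nest now [116.1 -25.1  40.4] F [ 0.8 -6.   3.5] w 0.126 q [ 0.61 -0.11 -0.1  -0.25 -1.86  0.83]
t17.95 shift cm [-0.    0.14  0.11] rot deg [ 0.19  0.2  -0.05]
grasp nest now [116.1 -25.1  40.4] F [ 0.8 -6.   3.5] w 0.126 q [ 0.61 -0.11 -0.1  -0.25 -1.86  0.83]
t17.95 shift cm [1.   0.13 2.5 ] rot deg [ 0.19  0.2  -0.05]
```

```bash
python3 -m jog '[[1,0.2,0,0.28,0,0,0],[1,0.38,0,0.56,0,0,0],[1,0.54,0,0.8,0,0,0],[1,0.67,0,1.07,0,0,0],[1,0.87,0,1.63,0,0,0],[1,0.95,0,2,0,0,0],[1,0.98,0,2.3,0,0,0],[1,1,0,2.5,0,0,0],[1,1,0,2.5,0,0,0]]'
python3 - <<'E'
from h import *
tg(126,0,39);tg(126,1,39)
a=eyes.get_image("scene")[:,:,::-1]; b=eyes.get_image("top")[:,:,::-1]
cv2.imwrite("pics/x8.png",np.hstack([cv2.resize(a[90:210,330:440],(400,436)),cv2.resize(b[180:300,145:255],(400,436))]))
E
```

```text
time_s: 19.08
tcp_pos: [0.3893, 0.1246, 0.1894]
tool_rot: [-1.579, -0.371, 3.052]
contact_force: [-5.4, 6.8, 6.0]
gripper_width: 0.126
grasp nest now [127.5  -1.4  40.4] F [ 7.7 -6.3  3.4] w 0.126 q [ 0.58 -0.16 -0.14 -0.25 -1.87  0.86]
t19.07 shift cm [-0.15  0.13  0.14] rot deg [0.31 0.38 0.08]
grasp nest now [127.5  -1.4  40.4] F [ 7.7 -6.3  3.4] w 0.126 q [ 0.58 -0.16 -0.14 -0.25 -1.87  0.86]
t19.07 shift cm [-0.15  0.13  0.24] rot deg [0.31 0.38 0.08]
```

View pics/x8.png

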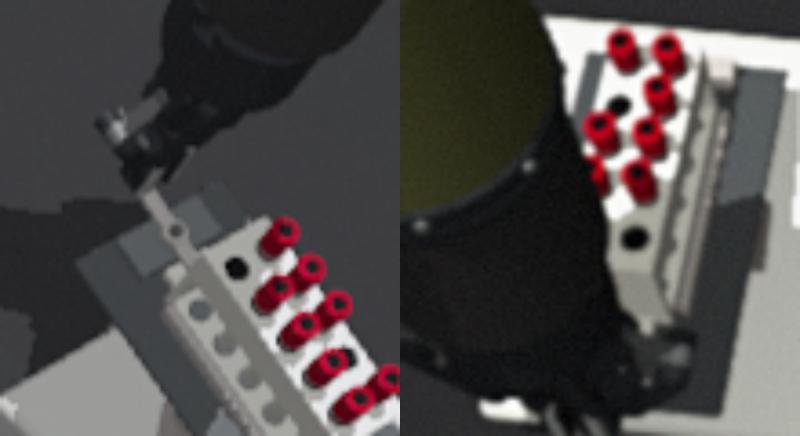

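```bash
python3 -m jog '[[1,-0.1,0,0.15,0,0,0],[1,-0.1,0,0.25,0,0,0],[1,-0.1,0,0.25,0,0,0]]'
python3 -m jog '[[0.8,0,0,0,0,0,0],[0.6,0,0,0,0,0,0],[0.6,0,0,0,0,0,0],[0.6,0,0,0,0,0,0]]'
python3 -m jog '[[0.6,0,-1,0,0,0,0],[0.6,0,-4,0,0,0,0],[0.6,0,-8,0,0,0,0],[0.6,0,-12,0,0,0,0],[0.6,0,-16,0,0,0,0],[0.6,0,-18,5,0,0,0],[0.6,0,-18,11,0,0,0],[0.6,0,-18,17,0,0,0],[0.6,0,-18,22,0,0,0],[0.6,0,-18,22,0,0,0]]'
python3 - <<'E'
from h import *
tg(126,0,39)
a=eyes.get_image("scene")[:,:,::-1]; b=eyes.get_image("top")[:,:,::-1]
cv2.imwrite("pics/s9.png",a);cv2.imwrite("pics/t9.png",b)
cv2.imwrite("pics/x9.png",np.hstack([cv2.resize(a[125:245,335:445],(400,436)),cv2.resize(b[180:300,145:255],(400,436))]))
E
```

```text
time_s: 19.55
tcp_pos: [0.3893, 0.1233, 0.1893]
tool_rot: [-1.581, -0.372, 3.055]
contact_force: [-2.0, 4.8, 4.5]
gripper_width: 0.126
time_s: 20.05
tcp_pos: [0.3892, 0.1231, 0.1891]
tool_rot: [-1.581, -0.372, 3.054]
contact_force: [0.3, 0.5, 0.4]
gripper_width: 0.4
time_s: 21.3
tcp_pos: [0.4338, -0.1061, 0.3552]
tool_rot: [-1.58, -0.372, 3.049]
contact_force: [0.3, 0.4, 0.2]
gripper_width: 0.397
grasp nest now [125.3 224.  219. ] F [-0.2 -0.4  0.3] w 0.397 q [ 0.14 -0.    0.27 -0.11 -2.2   1.29]
t21.30 shift cm [ -0.06  18.17 -22.26] rot deg [0.44 0.22 0.16]
```

View pics/x9.png

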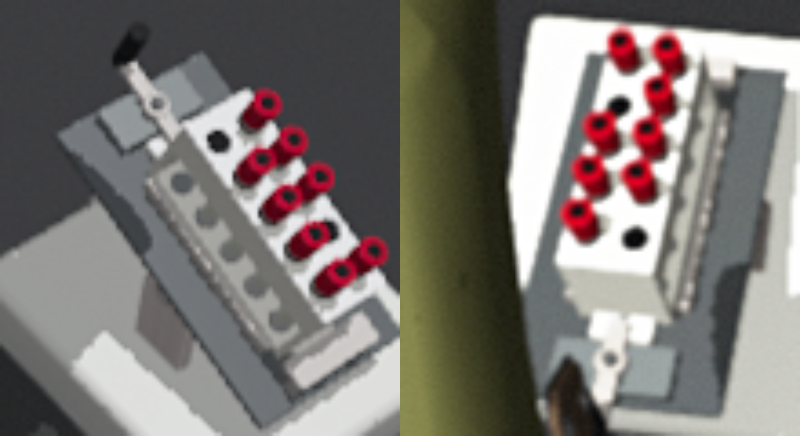

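View pics/t9.png

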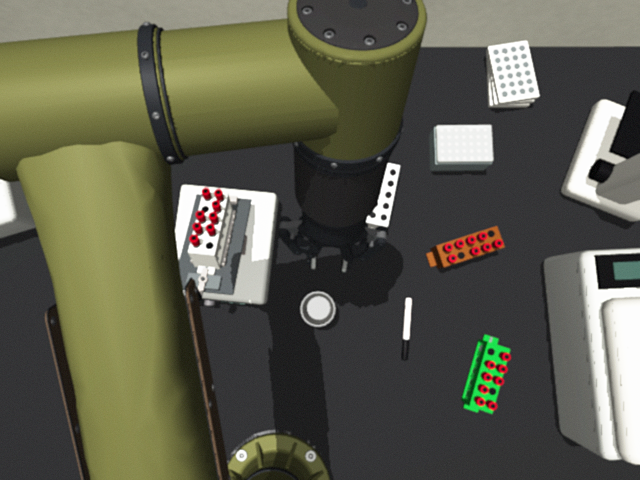

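Run:
```python
from h import *
n,Rn=nestpose()
a=cv2.imread("pics/s9.png");im=cv2.resize(a[120:240,340:450],None,fx=5,fy=5,interpolation=cv2.INTER_CUBIC)
def d(v,c):
    q=(proj("scene",n+Rn@np.array(v)/1000)[0]-[340,120]+.5)*5-.5; cv2.circle(im,tuple(int(x) for x in q),3,c,1)
for th,c in((1.3,(0,0,255)),(1.57,(0,255,0))): d((92+34*np.sin(th),-34*np.cos(th),43),c); d((92+34*np.sin(th),-34*np.cos(th),13.5),c)
for v in PTS.values(): d(v,(0,255,255))
cv2.imwrite("pics/fin.png",im)
```

```text
(no output)
```

View pics/fin.png

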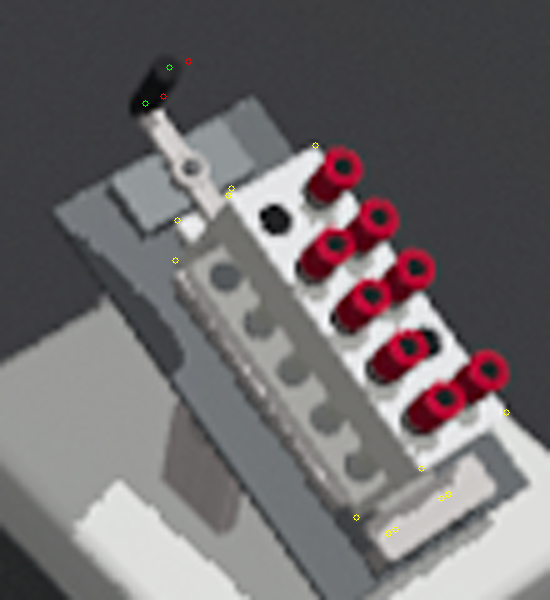

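```bash
python3 -c "
from rig import order,monitor
s=monitor.read_state();print(s['time_s'],s['contact_force'],abs(s['joint_velocities']).max())
print(order.sign_off())"
```

```text
21.4 [-0.59221105 -0.59105364  0.23788987] 0.030451553981695773
the job is handed in; nothing more can be done
None
```

I loaded the full carrier onto the mixer, turned the latch over its end tab and handed the job in at 21.4 s. No verdict is reported.

**What I did**
- I gripped the capped white carrier across its deck and carried it over, heel raised about 8°.
- I touched the nest floor with the toe, then slid the tongue about 8 mm under the lip, to x ≈ -78 mm.
- I lowered the heel slowly until it made contact at about 0°, with forces up to about 6 N.
- I then pinched the latch post, turned it round and backed the arm away.

**What the last checks showed**
- **Carrier:** it lies flat in the nest, with corners within about 1–2 pixels of the model. That fits a small shift down the slope, within the play.
- **Tongue:** it is hidden under the lip in the last picture, as it should be.
- **Latch:** the post lies where the model puts it at 1.57 rad, well past 1.3, with the nose over the tab.
- **Bench:** the beaker, marker and brown and green carriers look unmoved. In the last top view the arm hides part of the empty carrier and all of the bottle, so I checked those less fully.
- **Robot:** it touches nothing; the force reading is near zero.

**Uncertain or in disagreement**
- **Which end is the toe:** this could not be read from the description, since both end tabs have the same size. I took the plain tab as the toe and the grey-striped one as the heel, because that matches how the carrier stood relative to the nest. If that is wrong, the carrier is in backwards.
- **Slope direction:** the low end of the mixer lay away from the robot rather than to its right, so I followed the camera measurement.
- **Floor height:** contact came about 1 mm higher than the camera-based estimate.

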